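# Find the shaft flat and hold the collar on it

## Robot

A 7-joint arm with a two-finger parallel gripper is mounted at the origin on a cart in front of the work surface, level with it; the furniture and walls round the work are solid. World frame = base frame: x ahead of the robot, y to its left, z up, the work surface at z = 0. Lengths are in mm, angles in rad, forces in N, time in s.
With the tool pointing down it reaches from about 400 to 875 mm from the base axis. Payload 6.5 kg.
Tool frame: the origin (TCP) lies on the front face of the gripper's body, between the roots of the fingers; the fingertips stand 64 mm ahead of it and the grasp point (between the pads) lies 45 mm ahead of it; z points along the fingers, y is the direction in which the jaws open and shut (so a half turn about z gives the same grasp; the last joint's range is limited). The gripper opens to 88 mm and grips with 3 to 60 N. Pads are 18 mm wide; open, the fingers measure 123 mm over their backs; the gripper's body (75 mm by 187 mm) begins 45 mm behind the grasp point.
Start: joints at [1.247, 0.536, -0.004, 1.538, 0.003, 1.067, -0.071], TCP at [165.718, -628.512, 302.716] pointing down, gripper open.
Joint ranges: [-2.7, 2.7], [-0.37, 2.16], [-1.27, 1.26], [0.24, 2.4], [-1.31, 4.45], [0.19, 1.91], [-2.76, 2.76]. Speed limits (rad/s): [2.39, 2.39, 3.14, 3.14, 3.14, 3.14, 3.14].

## Interface

Orientations are given as a rotation vector (axis times angle).
In Python, from plant import r gives the robot as it stands. Calls block until the motion is done:
- r.move_ptp(position, orientation): joint-space move of the TCP to a pose.
- r.servo_line(position, rot=None, vel=150): straight line of the TCP; rot=None keeps the orientation; vel is the mean speed in mm/s.
- r.goto_joints(angles): joint-space move.
- r.move_gripper(opening, grip_force=None): finger opening in mm; grip_force is the grip in N (None keeps the last); returns when the fingers have stopped.
- r.wait(seconds).
- r.solve_ik(position, orientation): joint angles nearest the present ones, or None.
- r.camera(name): name is "scene" or "top" or "wrist"; returns (picture, depth): 420x560x3 uint8, blue, green, red; 420x560 float32, mm along the optical axis (not along the pixel's ray), 0 where there is no reading.
- r.camera_info(name): a dict with "camera_matrix" (3x3 intrinsics, pixels), "dist_coeffs" ([k1, k2, p1, p2, k3] as OpenCV has them; the pictures are not rectified), "pose" (4x4, takes a point from camera to world coordinates). Camera axes: x right, y down, z forward; pixel columns grow to the right and rows downward; lengths in mm; the calibration is good to about 2 mm. A picture is of the moment at which its call begins: read the wrist's pose just before it. camera_info takes no time and is no camera call; for the wrist camera it gives the pose at the moment of the call.
A pose or a line that the arm cannot do raises r.IKError and nothing moves.
- r.hand_in(): hands the job in, once; it reports no verdict.
Readings, each from a call of its own:
- r.current_time(): time.
- r.current_joints(): joint angles.
- r.current_qvel(): joint speeds.
- r.current_joint_efforts(): joint torques, N m.
- r.current_tcp_pos(): TCP position.
- r.current_eef_rot(): TCP orientation.
- r.current_wrist_force(): force on the tool from outside, world axes, zero at the start.
- r.current_ft_torque(): the same for the moment, N m.
- r.current_grip_width(): finger opening in mm.
Only numpy, scipy, OpenCV 4.12 (cv2) and the standard library are available. Lean on these libraries where they do the work, as an engineer would, in place of code of your own. Each camera call takes 0.05 s, during which the arm holds its last target.

## Task

Push the loose drive block square and flush into the corner of the fence. Then turn its upright shaft until your fingers feel that the flat faces the collar's set screw, pinch the collar across the set screw so that the screw goes right in onto the flat, raise the collar about 1 cm up the shaft and finish still holding it there, with the screw facing the front of the block and the block still in the corner. Do not disturb the cup, the bottle or the petri dish.

Things in the scene. Friction and masses are not known exactly. Their poses are not given: they have to be found in the camera images.
- fence: Fixed L-shaped aluminium fence, bars 14 mm thick, 26 mm high. Origin: the inside corner, on the worktop. Rear bar: inner face x = 0, reaching 136 mm to +y; side bar: inner face y = 0, reaching 136 mm to -x. The block belongs in the quarter x < 0, y > 0. Its yaw is within 0.12 rad of the world axes.
- drive: Loose grey square drive block, 100 x 100 x 40 mm high, about 0.6 kg. Origin: centre of its underside; front face to its -x (towards the robot). It starts 18 to 38 mm short of each bar, up to 0.15 rad askew. At (+15, -15) mm from its centre stands a round boss (37 mm diameter, top 70 mm above the worktop), from which the steel shaft rises to 112 mm.
- drive_corner (a point): Bottom edge corner of the block at its (+50, -50, 0) mm, the one that goes into the fence's inside corner (to the fence's origin).
- shaft_top (a point): Point of the block on the shaft's axis, level with the shaft's top end, 112 mm up. The shaft is 24 mm in diameter with a single flat along its length, 7.5 mm from the axis: 19.5 mm thick square across the flat, 24 mm across the round. It turns about the vertical with light friction (0.025 N m) and stays where it is left.
- shaft_grip (a point): Point of the block on the shaft's axis, 100 mm up: the middle of the 28 mm of shaft free above the resting collar. The way the flat faces is not reported; feel or see it: it starts 0.5 to 2.0 rad counterclockwise (from above) of the block's front (-x), stops let it turn to 2.3 rad either side of the front, and it must end facing the set screw to about 0.2 rad.
- collar: Loose dark steel collar round the shaft, 40 mm outer diameter, 26 mm bore (1 mm play all round), 14 mm high, 0.09 kg. Origin: centre of its underside; it starts resting on the boss, 70 mm above the worktop. The set screw is on its -x side, within 0.1 rad of the block's front at the start.
- screw_head (a point): Centre of the outer face of the set screw's round head (12 mm diameter), 7 mm above the collar's underside, 28 mm from its axis with the screw out. Pinch the collar between this face and its opposite side: 48 mm across with the screw out, 43 mm with it in. The gripper straddles the shaft, whose end stands 35 mm above the middle of the resting collar.
- set_screw (a joint): How far the sprung set screw is pushed in (m): 0 out, 0.0047 fully in. It is pushed, not turned, against a weak spring (1 N when in) and springs back. It stops at 0.002 to 0.003 against the round of the shaft (45 mm or more across the pinch), and goes right in only where the flat faces it.
- sample_cup: Bystander: white sample cup with a yellow lid, 58 mm wide, 70 mm high, origin under its centre. Leave alone.
- brown_bottle: Bystander: brown bottle with a blue cap, 47 mm wide, 88 mm high, origin under its centre. Leave alone.
- petri_dish: Bystander: flat clear petri dish, 93 mm wide, 17 mm high, origin under its centre. Leave alone.
There are look-alikes about, which are no part of the job. Of the things that look like the drive, the larger one is meant. Of the things that look like the collar, the smaller one is meant.

How it is judged (in metres and radians):
On the way, in this order (a step that is already met when the one before it is completed fails the run):
1. the block is square and flush in the fence corner (3 mm, 0.05 rad) (x of drive_corner in the frame of fence above -0.003 m and y of drive_corner in the frame of fence below 0.003 m and angle between the x axis of drive and the x axis of fence, either way round below 0.05 rad), for 0.2 s.
2. the set screw is pinched in onto the flat (value of joint set_screw above 0.0038 m and contact force between the fingers and collar above 2 N), for 0.2 s.
At the end, for the whole second after the job is handed in: Fingers hold the collar (over 2 N), set screw in over 3.8 mm and facing the block's front within 0.35 rad, collar underside 5 to 22 mm above the boss, within 5 mm of the shaft axis, level within 0.2 rad; block upright, corner within 6 mm of both bars, square within 0.08 rad (all of step 2 and x of drive_corner in the frame of fence above -0.006 m and y of drive_corner in the frame of fence below 0.006 m and angle between the x axis of drive and the x axis of fence, either way round below 0.08 rad and z of collar in the frame of drive between 0.075 and 0.092 m and horizontal distance between collar and shaft_top below 0.005 m and angle between the x axis of collar and the x axis of drive, either way round below 0.35 rad and x of screw_head in the frame of drive below 0 m and angle between collar's own z axis and vertical below 0.2 rad and angle between drive's own z axis and vertical below 0.05 rad); the arm keeps its last pose, push and grip.
It fails at once if the sample cup is disturbed (moved over 20 mm or tipped) (distance of sample_cup from where it was at the start of the episode above 0.02 m or angle between sample_cup's own z axis and vertical above 0.3 rad).
It fails at once if the brown bottle is disturbed (moved over 20 mm or tipped) (distance of brown_bottle from where it was at the start of the episode above 0.02 m or angle between brown_bottle's own z axis and vertical above 0.3 rad).
It fails at once if the petri dish is disturbed (moved over 20 mm or tipped) (distance of petri_dish from where it was at the start of the episode above 0.02 m or angle between petri_dish's own z axis and vertical above 0.3 rad).
It also fails if it takes over 67 s, if anything falls off the work surface, if the arm or the gripper's body presses on something with over 40 N, if the wrist force passes 120 N, or if a joint passes its speed limit or range.

## Working session

There is one attempt and no reset: what is moved stays moved. The work goes in short steps, each a Python script; the robot and the scene stay as the last script left them, time stands still between calls to the robot, and variables do not carry over. Pictures are saved under pics/ and viewed, and the job is handed in when it is done.

```bash
ls; mkdir -p pics; python3 - <<'E'
from plant import r
import cv2
for n in("scene","top","wrist"):
    p,d=r.camera(n); cv2.imwrite(f"pics/{n}0.png",p)
    i=r.camera_info(n); print(n,i["camera_matrix"],i["dist_coeffs"],i["pose"])
print(r.current_time(),r.current_eef_rot())
E
```

```text
pics
scene [[429.52589939   0.         276.18511375]
 [  0.         429.52589939 208.46289551]
 [  0.           0.           1.        ]] [-0.02493687  0.          0.          0.          0.        ] [[-5.95972511e-01 -5.85469035e-01  5.49584183e-01  1.00062592e+02]
 [-8.02864929e-01  4.47221836e-01 -3.94208746e-01  1.12849031e+02]
 [-1.49890335e-02 -6.76179443e-01 -7.36584476e-01  7.40127845e+02]
 [ 0.00000000e+00  0.00000000e+00  0.00000000e+00  1.00000000e+00]]
top [[394.94907398   0.         282.02980875]
 [  0.         394.94907398 207.82345498]
 [  0.           0.           1.        ]] [-0.04635897  0.          0.          0.          0.        ] [[-1.80704001e-02 -9.97037211e-01  7.47680492e-02  5.43496336e+02]
 [-9.99637968e-01  1.95071904e-02  1.85311329e-02 -2.28528569e+02]
 [-1.99347436e-02 -7.44061157e-02 -9.97028754e-01  9.35403222e+02]
 [ 0.00000000e+00  0.00000000e+00  0.00000000e+00  1.00000000e+00]]
wrist [[330.85478074   0.         279.46075289]
 [  0.         330.85478074 208.61097767]
 [  0.           0.           1.        ]] [-0.06319214  0.          0.          0.          0.        ] [[ 2.54408523e-01 -9.24208935e-01 -2.84805456e-01  2.38055448e+02]
 [-9.67096826e-01 -2.43181854e-01 -7.47416604e-02 -6.08676360e+02]
 [-1.82608317e-04  2.94449367e-01 -9.55667064e-01  3.85015900e+02]
 [ 0.00000000e+00  0.00000000e+00  0.00000000e+00  1.00000000e+00]]
0.15 [-3.11423242e+00 -4.03768750e-01  4.85243573e-04]
```

View pics/scene0.png

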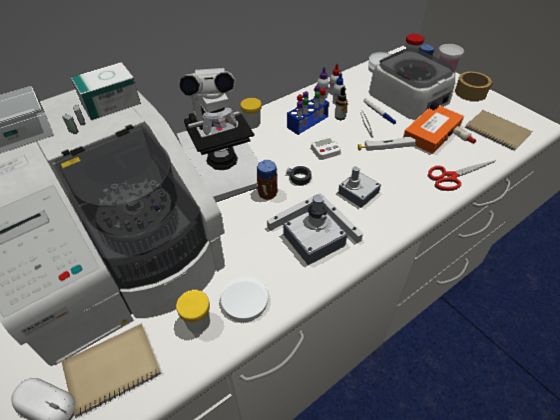

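View pics/top0.png

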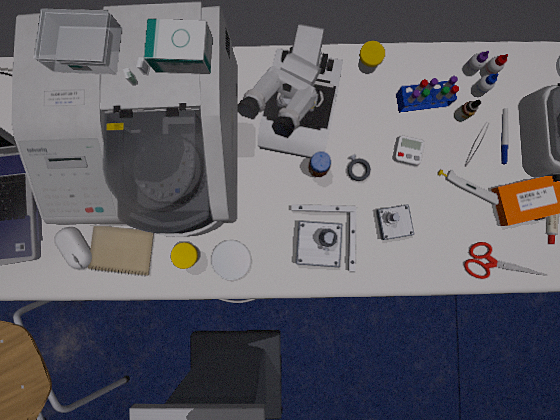

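View pics/wrist0.png

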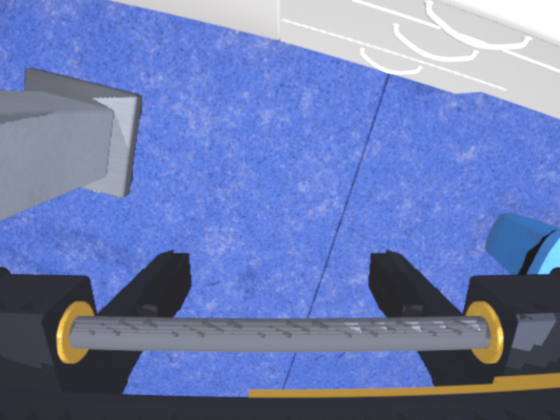

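```bash
python3 - <<'E'
import cv2
p=cv2.imread("pics/top0.png"); cv2.imwrite("pics/topz.png",cv2.resize(p[140:290,220:420],None,fx=4,fy=4,interpolation=cv2.INTER_CUBIC))
p=cv2.imread("pics/scene0.png"); cv2.imwrite("pics/scz.png",cv2.resize(p[150:280,240:400],None,fx=4.6,fy=4.6,interpolation=cv2.INTER_CUBIC))
E
cat > h.py <<'E'
from plant import r
import cv2, numpy as np
def ray(info,uv,z):
    K=np.array(info["camera_matrix"]);D=np.array(info["dist_coeffs"]);T=np.array(info["pose"])
    uv=np.array(uv,float).reshape(-1,1,2)
    n=cv2.undistortPoints(uv,K,D).reshape(-1,2)
    d=np.c_[n,np.ones(len(n))]@T[:3,:3].T
    o=T[:3,3]
    return o+d*((z-o[2])/d[:,2])[:,None]
def proj(info,P):
    T=np.linalg.inv(np.array(info["pose"]))
    rv=cv2.Rodrigues(T[:3,:3])[0]
    return cv2.projectPoints(np.array(P,float).reshape(-1,1,3),rv,T[:3,3],np.array(info["camera_matrix"]),np.array(info["dist_coeffs"]))[0].reshape(-1,2)
from scipy.spatial.transform import Rotation as R
def down(psi):
    # tool z down, jaw axis y at world angle psi
    y=np.array([np.cos(psi),np.sin(psi),0]);z=np.array([0,0,-1.]);x=np.cross(y,z)
    return R.from_matrix(np.c_[x,y,z]).as_rotvec()
E
```

```text
(no output)
```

View pics/topz.png

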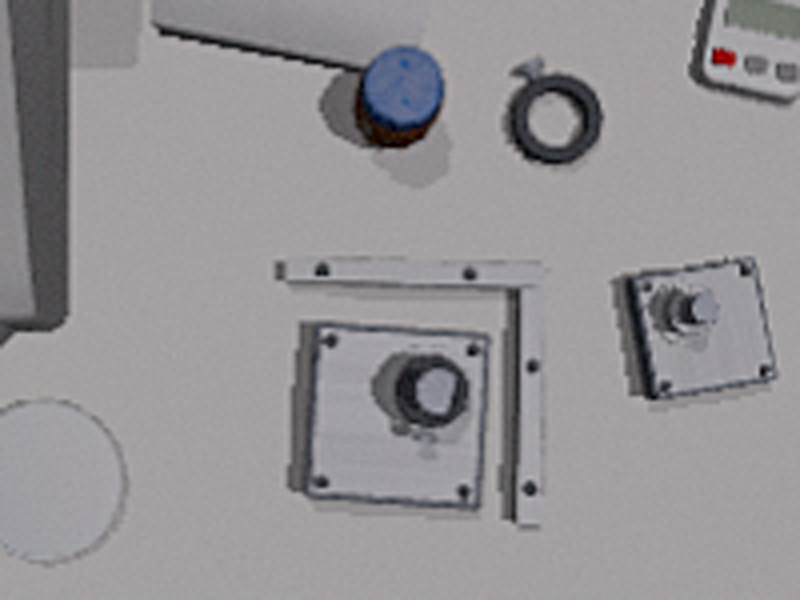

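View pics/scz.png

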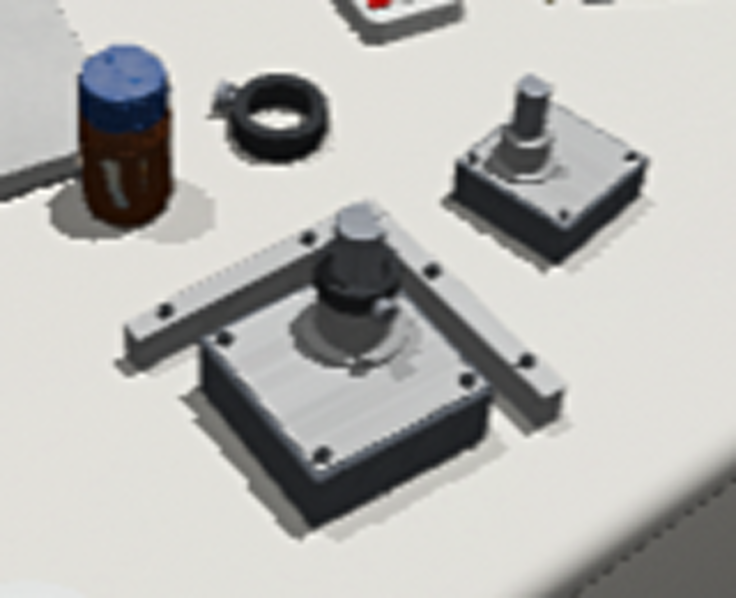

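```bash
python3 - <<'E'
from h import *
i=r.camera_info("top")
f=lambda pts,z: ray(i,np.array(pts)/4.+[220-.375,140-.375],z)
F=f([(285,282),(515,288),(520,290),(516,525),(275,262),(545,262),(542,525)],26); print("fence",F.round(1))
B=f([(315,323),(490,335),(480,508),(307,493)],40); print("blk",B.round(1),B.mean(0))
for k in range(4): e=B[(k+1)%4]-B[k]; print(np.linalg.norm(e),np.arctan2(e[1],e[0]))
for a,b in((0,1),(2,3),(4,5),(5,6)): e=F[b]-F[a]; print(np.linalg.norm(e),np.arctan2(e[1],e[0]))
print("shaft",f([(437,388)],112),"bottle",f([(402,85)],88),"petri",f([(45,480)],17))
E
```

```text
fence [[ 606.  -231.9   26. ]
 [ 599.9 -364.3   26. ]
 [ 598.7 -367.1   26. ]
 [ 464.6 -360.9   26. ]
 [ 617.7 -226.4   26. ]
 [ 614.6 -382.    26. ]
 [ 464.3 -375.7   26. ]]
blk [[ 581.4 -248.4   40. ]
 [ 572.7 -347.2   40. ]
 [ 475.6 -338.9   40. ]
 [ 485.8 -241.9   40. ]] [ 528.87443239 -294.12569308   40.        ]
99.1996639457376 -1.65853457862417
97.41219657868197 3.0558938505700293
97.49954486468187 1.4667903376556357
95.84503373620554 -0.06779132653384898
132.46537205086798 -1.6164376246876289
134.29232396787796 3.095191131574017
155.643221029122 -1.5904312865186463
150.44638476158391 3.0995959031937708
shaft [[ 543.37227712 -309.42422176  112.        ]] bottle [[ 707.54427493 -297.26952476   88.        ]] petri [[494.2332351  -90.63845822  17.        ]]
```

```bash
python3 - <<'E'
from h import *
for s in (-1,1):
  for psi in (np.pi/2*s-.04, -.04+(0 if s<0 else np.pi)):
    for p in ([480,-300,300],[450,-300,80],[540,-310,150],[530,-210,80]):
      q=r.solve_ik(p,down(psi)); print(round(psi,2),p,None if q is None else np.round(q,2))
r.move_ptp([470,-300,300],down(-np.pi/2-.04))
i=r.camera_info("wrist");p,d=r.camera("wrist");cv2.imwrite("pics/w1.png",p);np.save("w1.npy",i["pose"]);np.save("w1d.npy",d)
print(r.current_time(),r.current_tcp_pos())
cv2.imwrite("pics/w1z.png",cv2.resize(p[:300,140:440],None,fx=2,fy=2,interpolation=cv2.INTER_CUBIC))
E
```

```text
-1.61 [480, -300, 300] [ 0.55  0.4  -0.09  1.76  0.04  0.98 -1.17]
-1.61 [450, -300, 80] [ 0.53  0.7  -0.04  1.94  0.05  0.5  -1.15]
-1.61 [540, -310, 150] [ 0.48  0.68 -0.05  1.71  0.04  0.75 -1.2 ]
-1.61 [530, -210, 80] [ 0.37  0.73 -0.1   1.86  0.13  0.56 -1.42]
-0.04 [480, -300, 300] [ 0.79  0.43 -0.41  1.75  0.2   1.    0.27]
-0.04 [450, -300, 80] [ 0.73  0.72 -0.29  1.93  0.37  0.55  0.14]
-0.04 [540, -310, 150] [ 0.68  0.71 -0.33  1.7   0.3   0.79  0.17]
-0.04 [530, -210, 80] [ 0.58  0.76 -0.38  1.85  0.46  0.62 -0.12]
1.53 [480, -300, 300] [ 1.01  0.49 -0.71  1.74  0.37  1.05  1.7 ]
1.53 [450, -300, 80] [ 0.9   0.77 -0.53  1.92  0.63  0.63  1.5 ]
1.53 [540, -310, 150] [ 0.88  0.77 -0.62  1.68  0.56  0.87  1.55]
1.53 [530, -210, 80] [ 0.72  0.81 -0.57  1.84  0.66  0.69  1.3 ]
3.1 [480, -300, 300] [ 0.29  0.4   0.24  1.78 -0.11  0.97 -2.6 ]
3.1 [450, -300, 80] [ 0.3   0.72  0.27  1.95 -0.36  0.52 -2.36]
3.1 [540, -310, 150] [ 0.24  0.7   0.3   1.73 -0.28  0.76 -2.51]
3.1 [530, -210, 80] [ 0.1   0.75  0.26  1.88 -0.34  0.56 -2.59]
1.8417 [ 469.39030412 -301.28392563  299.98267438]
```

View pics/w1.png

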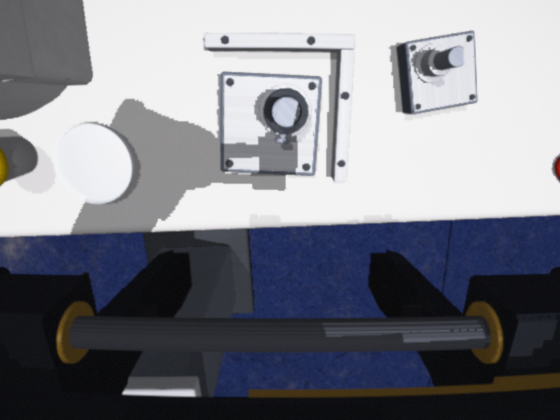

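```bash
python3 - <<'E'
import cv2
p=cv2.imread("pics/w1.png")
cv2.imwrite("pics/w1z.png",cv2.resize(p[20:195,195:365],None,fx=3.4,fy=3.4,interpolation=cv2.INTER_CUBIC))
cv2.imwrite("pics/w1y.png",cv2.resize(p[75:155,240:330],None,fx=7,fy=7,interpolation=cv2.INTER_CUBIC))
E
```

```text
(no output)
```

View pics/w1z.png

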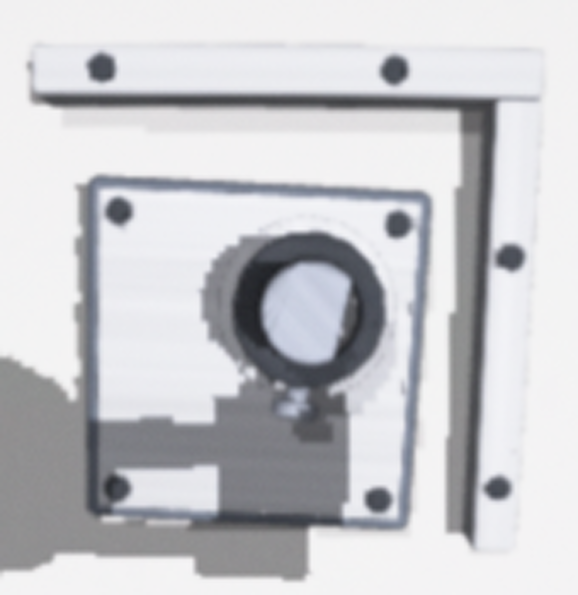

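View pics/w1y.png

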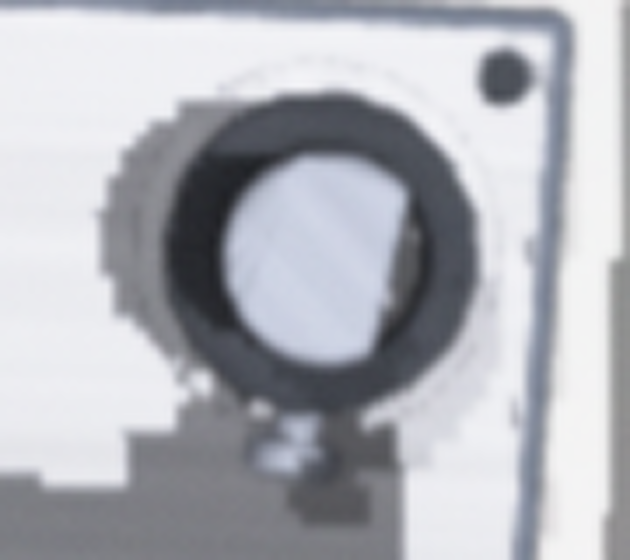

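```bash
python3 - <<'E'
from h import *
i=r.camera_info("wrist");i["pose"]=np.load("w1.npy")
f=lambda pts,z,s,o: ray(i,(np.array(pts)+.5)/s+np.array(o)-.5,z)
Z=lambda p,z:f(p,z,3.4,(195,20))
Fc=Z([(35,103),(492,102),(497,100),(478,545)],26);print(Fc.round(1))
for a,b in((0,1),(2,3)): e=Fc[b]-Fc[a]; print(np.linalg.norm(e),np.arctan2(e[1],e[0]))
B=Z([(92,180),(430,193),(407,525),(92,513)],40);print(B.round(1),B.mean(0))
for k in range(4): e=B[(k+1)%4]-B[k]; print(np.linalg.norm(e),np.arctan2(e[1],e[0]))
Y=lambda p,z:f(p,z,7,(240,75))
e=Y([(410,190),(370,360)],112);v=e[1]-e[0];print("flat edge",e,np.linalg.norm(v),"normal",np.arctan2(v[1],v[0])+np.pi/2)
s=Y([(222,257),(320,153),(325,367)],112);print("shaft",s,(s[1]+s[2])/2)
print("screw",Y([(292,458)],77), "collar", Y([(165,255),(478,255)],84).mean(0))
E
```

```text
[[ 603.4 -232.8   26. ]
 [ 597.9 -366.9   26. ]
 [ 598.4 -368.4   26. ]
 [ 464.9 -363.    26. ]]
134.28708787171627 -1.6121408897902405
133.615277979732 3.1008681964323674
[[ 579.6 -250.    40. ]
 [ 571.9 -346.6   40. ]
 [ 475.2 -338.6   40. ]
 [ 483.2 -241.5   40. ]] [ 527.4825963  -294.17657125   40.        ]
96.95531404542695 -1.6507112528908947
97.01363665438805 3.058744581337324
97.4410761293744 1.4890412678527352
96.8369774969598 -0.08786808632862632
flat edge [[ 547.95302281 -319.47186413  112.        ]
 [ 529.46988851 -314.39008112  112.        ]] 19.169005508260874 normal 4.44407703977722
shaft [[ 541.55605983 -298.07149016  112.        ]
 [ 552.34386198 -309.54505392  112.        ]
 [ 528.90083193 -309.2295828   112.        ]] [ 540.62234695 -309.38731836  112.        ]
screw [[ 515.49348174 -305.15552742   77.        ]] collar [ 541.01283169 -309.83158951   84.        ]
```

```bash
cat >> h.py <<'E'
yaw=-0.041; C=np.array([598.8,-367.2])
ex=np.array([np.cos(yaw),np.sin(yaw),0]); ey=np.array([-np.sin(yaw),np.cos(yaw),0])
def fw(x,y,z): return np.array([C[0],C[1],0])+x*ex+y*ey+np.array([0,0,z])
def push(d,maxd,F=15,step=1.5,vel=40,start=0):
    p=np.array(r.current_tcp_pos()); f0=np.array(r.current_wrist_force()); s=start
    if s: r.servo_line(list(p+d*s),vel=60)
    while s<maxd:
        s+=step; r.servo_line(list(p+d*s),vel=vel)
        f=np.array(r.current_wrist_force())-f0
        print(round(s,1),np.round(f,1),end=' ')
        if -f@d>F: break
    print('\n t',r.current_time(),'tcp',np.round(r.current_tcp_pos(),2))
    return s
E
python3 - <<'E'
from h import *
r.move_gripper(0)
yb=-290-C[1]
R1=down(np.pi/2+yaw)
t=fw(0,0,0)
# y in fence coords for block centre
rel=np.array([527.5,-294.2,0])-fw(0,0,0); yf=rel@ey; print("block centre fence",rel@ex,yf)
P=fw(-100-28-40,yf,140); print(P)
r.move_ptp(list(P),R1)
r.servo_line(list(fw(-168,yf,84)),vel=150)
print(r.current_time(),r.current_tcp_pos(),r.current_wrist_force(),r.current_grip_width())
push(ex,70,F=15,start=24)
E
```

```text
block centre fence -74.23224227603758 70.01617103692298
[ 433.81104304 -290.35659894  140.        ]
5.9333 [ 434.02370543 -290.16538475   84.155705  ] [ 0.19671935 -0.38582517  0.36024285] 0.5909931329290226
25.5 [-1.   0.5  0.1] 27.0 [ 0.2  0.1 -0.3] 28.5 [-1.5  1.  -0.5] 30.0 [-0.4  0.2  0.3] 31.5 [-0.2  0.9  0.6] 33.0 [-0.2  0.7 -0.1] 34.5 [-4.3  0.3  2. ] 36.0 [-4.7  0.3  2.9] 37.5 [-4.7 -0.7  0.6] 39.0 [-1.9 -1.6 -2.4] 40.5 [-2.4 -1.  -2.1] 42.0 [-3.9  0.6 -1.8] 43.5 [-3.2 -0.  -1.3] 45.0 [-3.7 -0.2 -0.8] 46.5 [-2.7 -0.9 -1. ] 48.0 [-3.  -0.7 -1.4] 49.5 [-3.3  0.8 -0.7] 51.0 [-2.5 -0.1 -0.6] 52.5 [-3.1  0.3 -1.5] 54.0 [-2.9  0.1 -1.4] 55.5 [-2.5  0.5 -1.2] 57.0 [-3.3  1.8 -1.4] 58.5 [-3.7  0.6 -1.7] 60.0 [-7.8  0.6  3.2] 61.5 [-11.4   1.8   7. ] 63.0 [-15.1   2.8  11. ] 
 t 12.9833 tcp [ 493.37 -292.66   83.79]
```

```bash
python3 - <<'E'
from h import *
p=np.array(r.current_tcp_pos())
r.servo_line(list(p-ex*12),vel=120)
r.servo_line(list(p-ex*12+[0,0,60]),vel=250)
R2=down(yaw)
r.move_ptp(list(fw(-50,150,140)),R2)
r.servo_line(list(fw(-50,150,84)),vel=150)
print(r.current_time(),r.current_tcp_pos())
push(-ey,60,F=15,start=18,step=2,vel=50)
i=r.camera_info("top");q,d=r.camera("top");cv2.imwrite("pics/t2.png",cv2.resize(q[140:290,220:420],None,fx=4,fy=4,interpolation=cv2.INTER_CUBIC))
E
```

```text
15.5083 [ 555.00422684 -215.45134188   84.07184378]
20 [-1.  -0.7  0. ] 22 [-1.6  2.5  1.3] 24 [-0.7  3.9  1.1] 26 [-1.3  3.4  0.4] 28 [-0.6  2.3  0.2] 30 [-0.5  1.4 -0.7] 32 [-0.2  2.  -0.3] 34 [ 0.2  2.1 -0.6] 36 [-1.3  2.3 -2. ] 38 [-1.5  1.4 -1.2] 40 [ 0.3  3.9 -1.3] 42 [ 0.5  8.4 -0.8] 44 [-0.4 12.1  0.8] 46 [-0.6 15.9  3. ] 
 t 19.4583 tcp [ 554.17 -255.26   84.09]
```

View pics/t2.png

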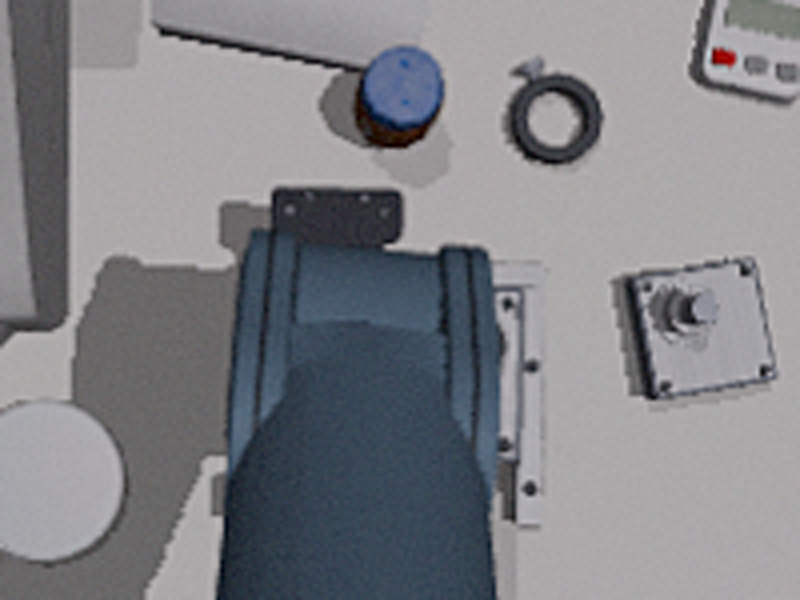

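```bash
python3 - <<'E'
from h import *
p=np.array(r.current_tcp_pos())
r.servo_line(list(p+ey*10),vel=120)
r.servo_line(list(p+ey*10+[0,0,70]),vel=250)
psi=1.344; tx=np.array([-np.sin(psi),np.cos(psi),0])
S=fw(-35,35,0);print(S)
r.move_ptp(list(S-65*tx+[0,0,270]),down(psi))
r.move_gripper(60,grip_force=10)
i=r.camera_info("wrist");q,d=r.camera("wrist");np.save("w2.npy",i["pose"]);cv2.imwrite("pics/w2.png",q)
print(r.current_time())
E
```

```text
[ 565.26401137 -330.79481538    0.        ]
22.5
```

View pics/w2.png

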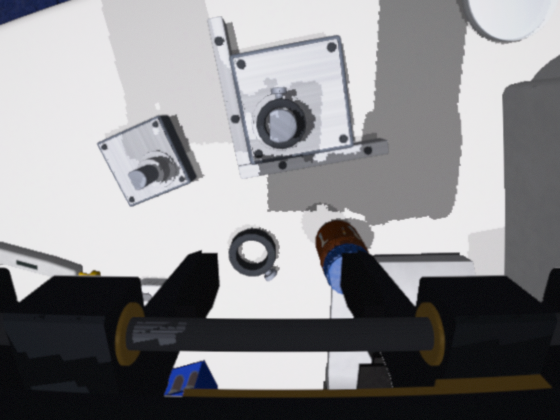

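```bash
python3 - <<'E'
import cv2
p=cv2.imread("pics/w2.png")
cv2.imwrite("pics/w2z.png",cv2.resize(p[10:190,200:400],None,fx=3.3,fy=3.3,interpolation=cv2.INTER_CUBIC))
cv2.imwrite("pics/w2y.png",cv2.resize(p[75:165,240:330],None,fx=6,fy=6,interpolation=cv2.INTER_CUBIC))
E
```

```text
(no output)
```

View pics/w2z.png

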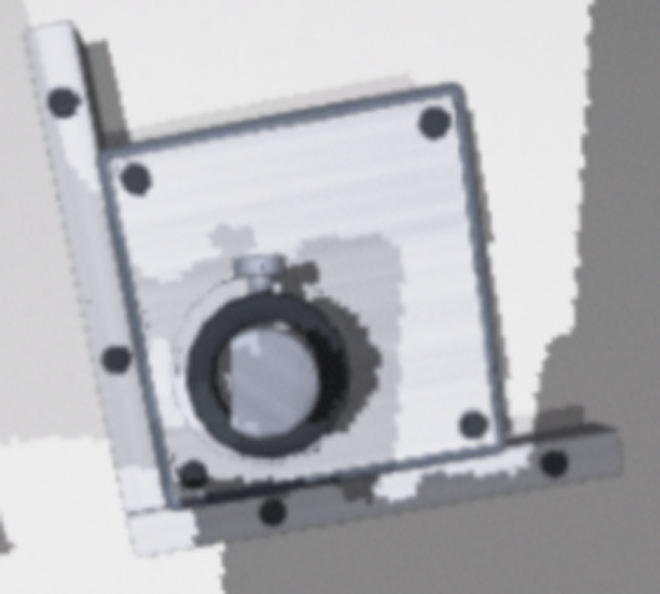

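View pics/w2y.png

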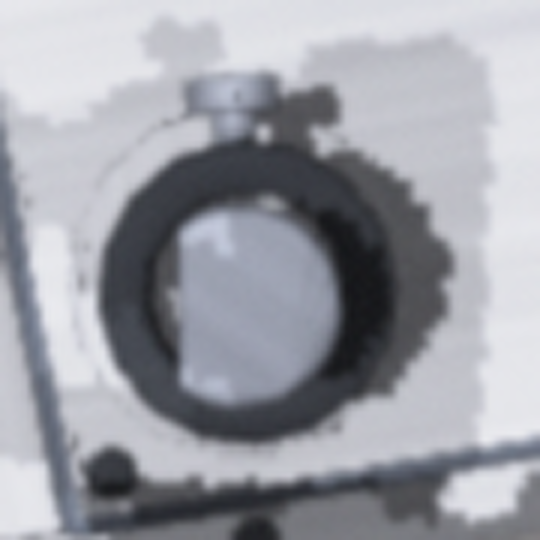

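```bash
python3 - <<'E'
from h import *
i=r.camera_info("wrist");i["pose"]=np.load("w2.npy")
f=lambda pts,z,s,o: ray(i,(np.array(pts)+.5)/s+np.array(o)-.5,z)
B=f([(103,154),(462,87),(505,445),(172,507)],40,3.3,(200,10));print(B.round(1),B.mean(0))
for k in range(4): e=B[(k+1)%4]-B[k]; print(round(np.linalg.norm(e),1),round(np.arctan2(e[1],e[0]),3))
Y=lambda p,z:f(p,z,6,(240,75))
e=Y([(180,222),(180,388)],112);v=e[1]-e[0];print("edge",e.round(1),np.linalg.norm(v),np.arctan2(v[1],v[0])-np.pi/2)
s=Y([(260,205),(255,405),(343,295)],112);print("shaft",s.round(1),(s[1]+s[0])/2)
h=Y([(185,82),(278,75)],77);print("screwhead",h.mean(0),"dir",np.arctan2(*(h[1]-h[0])[[1,0]]))
print("collar",Y([(100,290),(395,290),(255,145),(250,438)],84).round(1))
E
```

```text
[[ 501.1 -360.2   40. ]
 [ 506.2 -264.    40. ]
 [ 601.3 -269.    40. ]
 [ 597.3 -365.7   40. ]] [ 551.4732651  -314.73509799   40.        ]
96.4 1.517
95.2 -0.053
96.7 -1.612
96.3 3.085
edge [[ 554.5 -335.8  112. ]
 [ 573.2 -340.3  112. ]] 19.23245058358417 -1.8060874891888696
shaft [[ 554.7 -326.2  112. ]
 [ 577.2 -332.   112. ]
 [ 566.9 -319.   112. ]] [ 565.93943371 -329.1192517   112.        ]
screwhead [ 538.33201325 -326.03032605   77.        ] dir 1.4149627404672753
collar [[ 560.7 -349.    84. ]
 [ 569.4 -311.1   84. ]
 [ 547.4 -325.    84. ]
 [ 584.1 -334.1   84. ]]
```

```bash
cat >> h.py <<'E'
S=np.array([565.6,-330.2,0])
E
python3 - <<'E'
from h import *
psi=1.336
r.move_ptp(list(S+[0,0,200]),down(psi))
r.servo_line(list(S+[0,0,151]),vel=120)
f0=np.array(r.current_wrist_force());print(r.current_time(),r.current_tcp_pos(),f0)
r.move_gripper(30); print(r.current_wrist_force())
r.move_gripper(10,grip_force=6)
print(r.current_time(),r.current_grip_width(),np.array(r.current_wrist_force())-f0,r.current_ft_torque())
E
```

```text
23.525 [ 566.26598156 -330.06784575  151.29004707] [-0.29624687 -0.48444515 -0.13589168]
[0.1972794  0.08156166 0.27117879]
24.45 19.12485909681278 [0.91018507 4.2710727  1.5708177 ] [ 0.95492477 -0.23251498  0.00142255]
```

```bash
python3 - <<'E'
from h import *
p=np.array(r.current_tcp_pos())
r.move_gripper(10,grip_force=12)
print(r.current_grip_width(),r.current_wrist_force())
for psi in np.linspace(1.336,-0.06,8)[1:]:
    r.servo_line(list(S+[0,0,151]),rot=list(down(psi)),vel=100)
    print(round(psi,2),r.current_time(),round(r.current_grip_width(),2),np.round(r.current_wrist_force(),1),np.round(r.current_ft_torque(),2))
r.wait(.3);print(r.current_grip_width(),R.from_rotvec(r.current_eef_rot()).as_matrix()[:,1],r.current_tcp_pos(),r.current_time())
E
```

```text
19.5285124674647 [-0.27616392  5.08369859  0.79683929]
1.14 25.0167 19.38 [1.8 5.8 0.9] [ 1.21 -0.59 -0.05]
0.94 25.3667 19.2 [ 2.7  4.8 -0.4] [ 1.15 -0.82 -0.02]
0.74 25.7167 19.13 [ 4.7  4.9 -0.8] [ 1.   -1.   -0.01]
0.54 26.0667 19.53 [ 3.9  4.1 -1.4] [ 0.96 -1.11 -0.07]
0.34 26.4167 19.18 [ 4.9  3.4 -0.7] [ 0.85 -1.17 -0.05]
0.14 26.7667 18.9 [ 3.8  3.6 -0.1] [ 0.76 -1.21 -0.03]
-0.06 27.1167 18.91 [ 4.9  3.5 -0.8] [ 0.61 -1.19 -0.05]
19.076463582656142 [ 0.99846859 -0.05522258  0.00330634] [ 567.19807358 -329.76903257  151.53557259] 27.4167
```

```bash
python3 - <<'E'
from h import *
r.servo_line([567.4,-330.0,151],vel=20); r.wait(.2)
print(r.current_wrist_force(),r.current_ft_torque(),r.current_tcp_pos())
r.servo_line([568.6,-330.4,151],vel=20); r.wait(.2)
print(r.current_wrist_force(),r.current_ft_torque(),r.current_tcp_pos(),r.current_time())
E
```

```text
[ 4.45978103  3.9441772  -0.18015588] [ 0.62088676 -0.98552443  0.0527284 ] [ 567.78115708 -329.817213    151.1164297 ]
[0.0349579  5.574455   3.16384187] [ 0.97507969 -0.13155354 -0.02107769] [ 568.0985188  -329.8519814   151.00000875] 28.3167
```

```bash
python3 - <<'E'
from h import *
r.move_gripper(62)
print(r.current_time(),r.current_wrist_force(),r.current_tcp_pos())
r.servo_line([568,-330,200],vel=200)
r.servo_line([566,-395,260],vel=250)
i=r.camera_info("wrist");q,d=r.camera("wrist");np.save("w3.npy",i["pose"]);cv2.imwrite("pics/w3.png",q)
print(r.current_time())
cv2.imwrite("pics/w3z.png",cv2.resize(q[10:210,170:390],None,fx=3.4,fy=3.0,interpolation=cv2.INTER_CUBIC))
E
```

```text
29.0833 [ 0.49790374  0.10537296 -0.43897236] [ 568.59373534 -330.41512084  151.00368285]
30.025
```

View pics/w3.png

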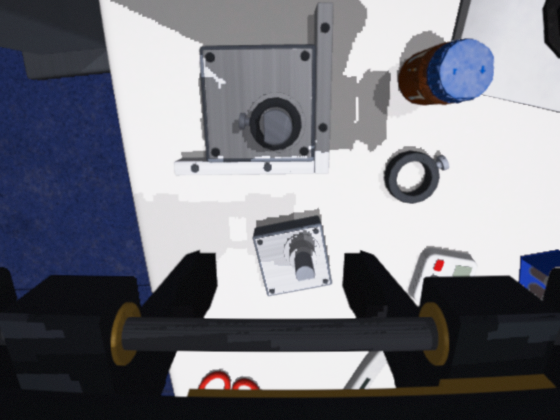

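View pics/w3z.png

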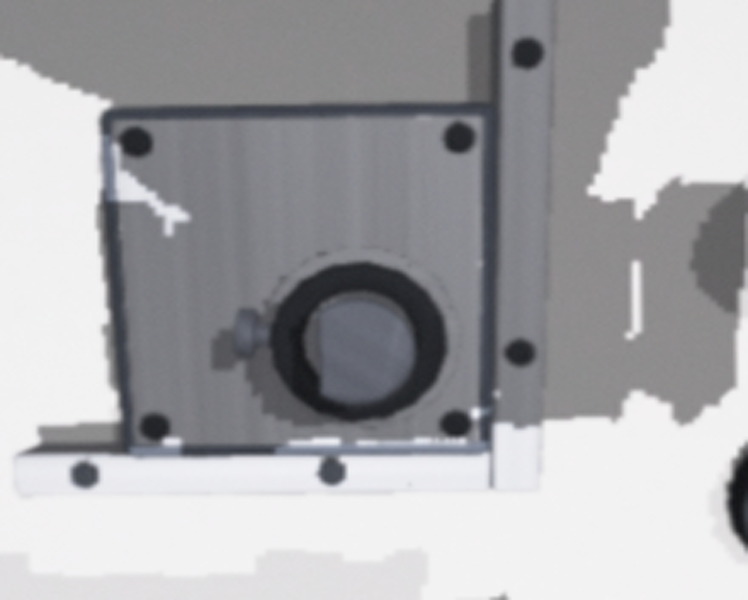

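```bash
python3 - <<'E'
from h import *
i=r.camera_info("wrist");i["pose"]=np.load("w3.npy")
def f(pts,z): return ray(i,(np.array(pts)+.5)/[3.4,3.0]+np.array([170,10])-.5,z)
B=f([(106,110),(490,107),(488,447),(127,452)],40);print(B.round(1),B.mean(0))
for k in range(4): e=B[(k+1)%4]-B[k]; print(round(np.linalg.norm(e),1),round(np.arctan2(e[1],e[0]),3))
e=f([(318,308),(322,397)],112);v=e[1]-e[0];print("edge",e.round(1),np.linalg.norm(v),np.arctan2(v[1],v[0])-np.pi/2)
print("shaft right,top,bot",f([(416,345),(360,292),(360,404)],112).round(1))
c=f([(270,340),(447,340),(358,262),(358,420)],84);print("collar",c.round(1),c[:2].mean(0),c[2:].mean(0))
print("screw",f([(240,333)],77))
E
```

```text
[[ 505.5 -264.    40. ]
 [ 600.5 -269.4   40. ]
 [ 596.6 -365.2   40. ]
 [ 499.5 -360.7   40. ]] [ 550.52356946 -314.79266024   40.        ]
95.2 -0.057
95.8 -1.611
97.3 3.095
96.9 1.508
edge [[ 557.6 -320.8  112. ]
 [ 557.  -340.5  112. ]] 19.717359717785673 -3.1746895048490527
shaft right,top,bot [[ 576.5 -330.1  112. ]
 [ 566.1 -317.9  112. ]
 [ 564.5 -342.6  112. ]]
collar [[ 545.  -328.2   84. ]
 [ 584.4 -330.7   84. ]
 [ 565.8 -310.6   84. ]
 [ 563.3 -349.6   84. ]] [ 564.67935729 -329.45322112   84.        ] [ 564.53074595 -330.08740432   84.        ]
screw [[ 537.6242908  -326.29835706   77.        ]]
```

```bash
python3 - <<'E'
from h import *
rot=list(down(-0.05))
r.move_gripper(66)
r.servo_line([564,-330.1,190],rot=rot,vel=200)
r.servo_line([564,-330.1,122],vel=100); r.wait(.2)
f0=np.array(r.current_wrist_force());print(r.current_time(),r.current_tcp_pos(),f0)
r.move_gripper(52,grip_force=10); print(r.current_grip_width(),np.array(r.current_wrist_force()))
r.move_gripper(38,grip_force=10); r.wait(.3)
print(r.current_time(),r.current_grip_width(),np.array(r.current_wrist_force())-f0,r.current_ft_torque(),r.current_tcp_pos())
E
```

```text
31.9583 [ 564.3764661  -330.31780462  122.74018023] [ 0.59629899  0.14565088 -0.01442689]
52.113355149769085 [ 0.173032   -1.12466573  0.1918044 ]
32.9667 42.48721690128881 [-0.5752149  -0.49922541  0.17618047] [-0.14737096  0.0191096  -0.00057419] [ 563.92326637 -330.15715025  121.99244209]
```

```bash
python3 - <<'E'
from h import *
p=np.array(r.current_tcp_pos())
for dz in(3,6,9,11):
    r.servo_line([564,-330.1,122+dz],vel=25)
    print(r.current_time(),r.current_grip_width(),np.round(r.current_wrist_force(),1),np.round(r.current_tcp_pos(),1))
r.wait(.3); print(r.current_wrist_force(),r.current_ft_torque(),r.current_tcp_pos())
for n in("scene","wrist"):
    q,d=r.camera(n); cv2.imwrite(f"pics/{n}4.png",q)
    if n=="scene": cv2.imwrite("pics/s4z.png",cv2.resize(q[130:290,220:420],None,fx=3.7,fy=3.7,interpolation=cv2.INTER_CUBIC))
print(r.current_time())
E
```

```text
33.2333 42.32631973815389 [ 0.  -0.4 -1.7] [ 564.2 -330.   125.2]
33.5 42.65823078224341 [-0.2 -0.7 -0.5] [ 564.1 -330.   128.2]
33.7667 42.483978210686715 [-0.5 -0.2 -0.8] [ 564.1 -330.   131.2]
34.0167 42.742565112410276 [-0.8  0.3 -0.7] [ 564.  -330.1  133.1]
[-0.12443349 -0.12700741 -1.37431493] [-0.05074453 -0.07301129 -0.01150691] [ 564.00279796 -330.03627822  132.95336373]
34.4167
```

View pics/s4z.png

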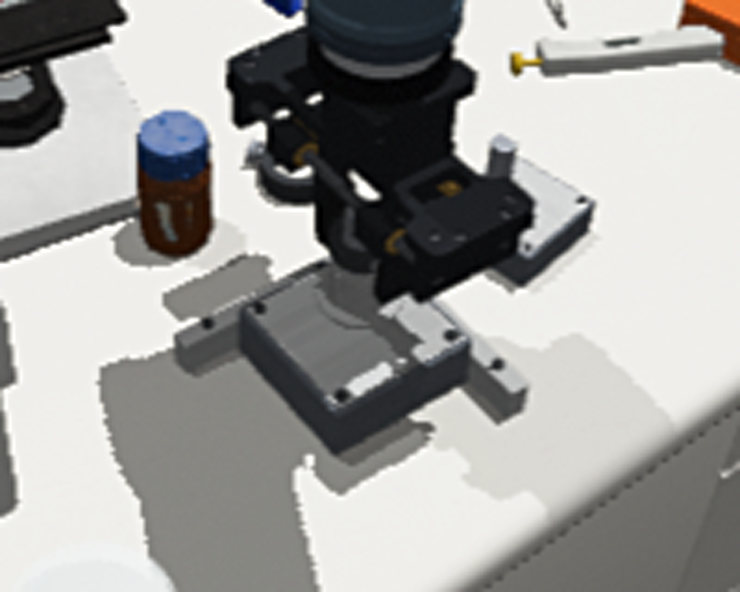

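View pics/wrist4.png

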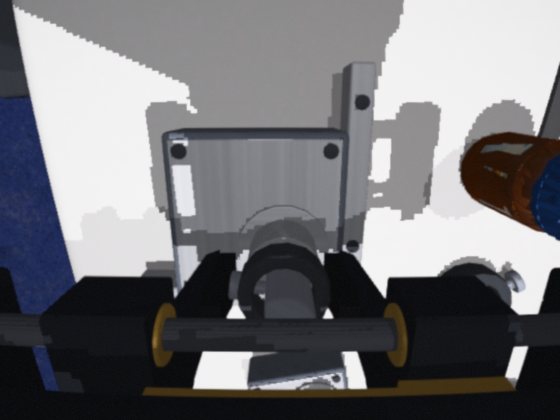

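```bash
python3 -c "
from plant import r
print(r.current_grip_width());r.hand_in()"
```

```text
42.769827255068776
the job is handed in; nothing more can be done
```

I handed the job in at about 34.4 s of the 67 s allowed, with the gripper still holding the raised collar. The hand-in gives no verdict, so what follows rests on my own checks.

**What I did**
- I pushed the block against the rear bar, then against the side bar, stopping each push at about 15 N.
- I gripped the shaft across its flat, where the width read 19.1–19.5 mm against the 19.5 mm expected, and turned it until the flat faced the front.
- I pinched the collar across the set screw and raised it 11 mm, by the arm's own position reading.

**Last checks**
- **Pinch:** the width was 42.5–42.8 mm, against 43 mm with the screw in and 45 mm or more on the round. That means the screw is on the flat.
- **Lift:** the wrist took up 0.5–1.7 N of load, which fits the collar's 0.9 N. The sideways force was close to zero.
- **Block:** the camera view before the pinch put it in the corner and square to the fence within about 0.01–0.02 rad. The wrist picture after the lift still shows it against the bars.
- **Flat and screw:** before the pinch the flat faced about 3.11 rad and the screw about 3.0 rad, roughly 0.1 rad apart. The pads should have squared up the collar when they closed, but I did not measure the screw's angle again afterwards.
- **Bystanders:** I kept clear of all three. The bottle looked undisturbed in the last pictures, but I took no final picture that shows the cup or the whole petri dish.

**A reading that disagreed:** the shaft's position felt by the fingers was about 2–3 mm off the camera's. The jaws centre off the axis by 2.25 mm when they grip across a flat, which accounts for most of it, and I allowed for that when pinching.

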